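# Press pushers in order of size on their parking strip

## Robot

A 6-joint arm with a two-finger parallel gripper is mounted at the origin on a cart in front of the work surface, level with it; the furniture and walls round the work are solid. World frame = base frame: x ahead of the robot, y to its left, z up, the work surface at z = 0. Lengths are in m, angles in rad, forces in N, time in s.
With the tool pointing down it reaches from about 0.325 to 0.75 m from the base axis. Payload 7.6 kg.
Tool frame: the origin (TCP) lies at the very end of the fingers, on their centre line; the grasp point (between the pads) lies 19 mm behind it (manip.grip_point_offset is the distance from the TCP to the grasp point, in m); z points along the fingers, y is the line along which they close (so a half turn about z gives the same grasp; the last joint's range is limited). The gripper opens to 85 mm and grips with 20 to 120 N. Pads are 22 mm wide; open, the fingers measure 114 mm over their backs; the gripper's body (76 mm by 85 mm) begins 54 mm behind the grasp point. The pads swing forward as they close: fully open they stand 13 mm farther back than shut.
Start: joints at [-1.361, 0.052, 1.401, -0, 1.689, -0.07], TCP at [0.145, -0.505, 0.231] pointing down, gripper open.
Joint ranges: [-2.9, 2.9], [-0.91, 2.17], [0.12, 2.37], [-1.06, 4.2], [0.26, 2.73], [-2.93, 2.93]. Speed limits (rad/s): [2.57, 2.57, 3.01, 3.14, 3.14, 3.14].

## Interface

Orientations are given as a unit quaternion [w, x, y, z].
In Python, from rig import readout, snapshot, camera_info, manip gives the robot as it stands.
- The arm moves only by the tool carry_out, never from a script. Its argument "commands" is text: rows parted by semicolons, each of 6 numbers parted by spaces: the shift along the tool's x, y, z in units of 15 cm (1.0 is 15 cm), then the turn, a rotation vector about the tool's x, y, z in units of 0.5 rad (1.0 is 0.5 rad). A call has 1 to 20 rows; each row is the pose to reach, as a shift and turn from the pose commanded when the call began, along the tool's axes at that moment; what a row does not reach only later rows make up. A row lasts 1/12 s, in which the tool goes at most 41.7 mm and 7.16 degrees, less where a joint would pass 70% of its speed; a pose out of reach is approached as far as the arm can. A call with a number of a shift or a turn outside -1 to 1 is refused whole. A call with a gripper value outside its range is refused whole. "gripper" is the gripper command: -1 is shut, 1 is fully open, values between are in proportion, set as the call begins (left out, the last holds). The fingers move at their own pace and stop on an object; the grip force is fixed at half the most. Time passes only in rows, so rows that repeat a pose let the fingers close. It gives the time, the measured TCP pose, the force, the opening and the grip force at its end, in the units of the state.
- readout.read_state(): the state, without advancing time (a new reading comes with each control period).
- snapshot(name): name is "scene" or "top" or "wrist"; returns the picture (420x560x3 uint8, red, green, blue); there is no depth.
- camera_info(name): a dict with "intrinsics" (3x3 intrinsics, pixels), "rvec" (rotation vector, rad) and "tvec" (3), from world to camera coordinates, as OpenCV has them. Camera axes: x right, y down, z forward; pixel columns grow to the right and rows downward; lengths in m; the calibration is good to about 2 mm. A picture is of the moment at which its call begins: read the wrist's pose just before it. camera_info takes no time and is no camera call; for the wrist camera it gives the pose at the moment of the call.
- manip.job_done(): hands the job in; it is judged then, once.
The state is a dict: "t": time; "joint_pos": joint angles; "qvel": joint speeds; "effort": joint torques, N m; "position": TCP position; "ee_rot": TCP orientation; "wrist_force": force on the tool from outside, world axes, zero at the start; "wrist_torque": the same for the moment, N m; "grip_width": opening from 0.0 (shut) to 1.0 (fully open); "grip_force": force on a finger pad.
Only numpy, scipy, OpenCV 4.12 (cv2) and the standard library are available. Lean on these libraries where they do the work, as an engineer would, in place of code of your own. Each camera call takes 0.05 s, during which the arm holds its last target. There are 200 camera calls.

## Task

Put the four steel press pushers away on the timber strip, in order of size: stand the smallest on the pad next to the red button, then each larger one on the next pad along, so that the largest ends at the other end of the row. Each stands upright on its foot in the middle of its pad, let go, and none may be knocked over or laid down on the way.

Things in the scene. Friction and masses are not known exactly. Their poses are not given: they have to be found in the camera images.
- pusher_xs: the smallest of four press pushers: a bright steel round foot 22 mm across and 10 mm high (then a 4 mm dark cone), from whose centre a plain round shank 18 mm across rises; 52 mm tall in all, 110 g give or take a fifth. Loose, stands upright on its foot on a cork sheet 3 mm thick. Origin at the centre of its underside, z up along the shank.
- pusher_s: the second smallest of four press pushers: a bright steel round foot 30 mm across and 12 mm high (then a 4 mm dark cone), from whose centre a plain round shank 18 mm across rises; 60 mm tall in all, 170 g give or take a fifth. Loose, stands upright on its foot on a cork sheet 3 mm thick. Origin at the centre of its underside, z up along the shank.
- pusher_m: the second largest of four press pushers: a bright steel round foot 38 mm across and 14 mm high (then a 4 mm dark cone), from whose centre a plain round shank 18 mm across rises; 68 mm tall in all, 260 g give or take a fifth. Loose, stands upright on its foot on a cork sheet 3 mm thick. Origin at the centre of its underside, z up along the shank.
- pusher_l: the largest of four press pushers: a bright steel round foot 46 mm across and 16 mm high (then a 4 mm dark cone), from whose centre a plain round shank 18 mm across rises; 76 mm tall in all, 380 g give or take a fifth. Loose, stands upright on its foot on a cork sheet 3 mm thick. Origin at the centre of its underside, z up along the shank.
- pad_a: the pad at the left end of the strip as the robot sees it (+y): a black rubber disc 48 mm across, inlaid level in a fixed pale timber strip (80 x 300 mm, top 14 mm above the worktop); the four pads a, b, c, d lie in a straight row, 60 mm apart. Origin at the centre of the pad's top; its y axis runs along the row.
- pad_b: the pad next to pad_a: a black rubber disc 48 mm across, inlaid level in a fixed pale timber strip (80 x 300 mm, top 14 mm above the worktop); the four pads a, b, c, d lie in a straight row, 60 mm apart. Origin at the centre of the pad's top; its y axis runs along the row.
- pad_c: the pad between pad_b and pad_d: a black rubber disc 48 mm across, inlaid level in a fixed pale timber strip (80 x 300 mm, top 14 mm above the worktop); the four pads a, b, c, d lie in a straight row, 60 mm apart. Origin at the centre of the pad's top; its y axis runs along the row.
- pad_d: the pad at the right end of the strip (-y): a black rubber disc 48 mm across, inlaid level in a fixed pale timber strip (80 x 300 mm, top 14 mm above the worktop); the four pads a, b, c, d lie in a straight row, 60 mm apart. Origin at the centre of the pad's top; its y axis runs along the row.
- red_button: a red button 22 mm across and 7 mm high, fixed on one end of the timber strip, 40 mm beyond the centre of the last pad there (which is pad_a or pad_d, it changes from start to start; a like white button marks the other end). It shows the end where the smallest pusher belongs. Origin at the centre of its underside.

How it is judged:
At the end, for the whole second after the job is handed in: Counted from the red button, the pads carry the pushers with 22, 30, 38 and 46 mm feet in this order; each is upright (within 0.1 rad), stands on its pad with its axis within 12 mm of the pad's centre, and is at rest (angle between each of pusher_xs, pusher_s, pusher_m, pusher_l's own z axis and vertical below 0.1 rad and linear speed of each of pusher_xs, pusher_s, pusher_m, pusher_l below 0.02 m/s and ((horizontal distance between red_button and pad_a below 0.1 m and horizontal distance between pusher_xs and pad_a below 0.012 m and z of pusher_xs in the frame of pad_a below 0.006 m and horizontal distance between pusher_s and pad_b below 0.012 m and z of pusher_s in the frame of pad_b below 0.006 m and horizontal distance between pusher_m and pad_c below 0.012 m and z of pusher_m in the frame of pad_c below 0.006 m and horizontal distance between pusher_l and pad_d below 0.012 m and z of pusher_l in the frame of pad_d below 0.006 m) or (horizontal distance between red_button and pad_d below 0.1 m and horizontal distance between pusher_xs and pad_d below 0.012 m and z of pusher_xs in the frame of pad_d below 0.006 m and horizontal distance between pusher_s and pad_c below 0.012 m and z of pusher_s in the frame of pad_c below 0.006 m and horizontal distance between pusher_m and pad_b below 0.012 m and z of pusher_m in the frame of pad_b below 0.006 m and horizontal distance between pusher_l and pad_a below 0.012 m and z of pusher_l in the frame of pad_a below 0.006 m))); the robot touches nothing.
It fails at once if a pusher was knocked over or laid down (angle between any of pusher_xs, pusher_s, pusher_m, pusher_l's own z axis and vertical above 0.8 rad).
It also fails if it takes over 109 s, if anything falls off the work surface, if the arm or the gripper's body presses on something with over 40 N, if the wrist force passes 120 N, or if a joint passes its speed limit or range.

## Working session

There is one attempt and no reset: what is moved stays moved. The work goes in short steps, Python scripts to look and compute and a tool call to move; the robot and the scene stay as the last step left them, time stands still between calls to the robot, and variables do not carry over. Pictures are saved under pics/ and viewed, at most 14 in all, crops included, and the job is handed in when it is done.

Besides the shell and the picture viewer there is one more tool, called after "Request:" by a JSON object that holds its "op" and its "data", one argument or row to a line. carry_out: Moves the arm, as the interface text tells. Shifts and turns lie within -1 to 1; 1 stands for 15 cm of shift or 0.5 rad of turn. Its arguments: {"type":"object","properties":{"commands":{"type":"string"},"gripper":{"type":"number"}},"required":["commands"]}

```bash
mkdir -p pics; python3 - <<'E'
from rig import readout, snapshot, camera_info, manip
import cv2
s=readout.read_state(); print(s)
for n in ("scene","top"):
    cv2.imwrite(f"pics/{n}0.png",snapshot(n)[:,:,::-1]); print(n,camera_info(n))
E
```

```text
{'t': 0.0, 'joint_pos': array([-1.36130421e+00,  5.28130230e-02,  1.40174402e+00,  1.07797604e-05,
        1.68862233e+00, -7.03174151e-02]), 'qvel': array([-0.00063818, -0.00080605,  0.00097816, -0.00117705, -0.00021738,
        0.00141198]), 'effort': array([-7.32008193e-04, -3.81667435e+01, -3.60188305e+01, -1.04760734e-04,
        6.12210497e-03,  1.16312830e-05]), 'position': array([ 0.14494148, -0.50427001,  0.23047513]), 'ee_rot': array([-7.91810547e-04,  9.90228882e-01,  1.39449390e-01, -4.98231109e-05]), 'wrist_force': array([-0.4483328 , -1.30802706, -0.07428079]), 'wrist_torque': array([ 0.01941693,  0.03285751, -0.01935258]), 'grip_force': 0.0, 'grip_width': 0.9982098795320167}
scene {'intrinsics': array([[535.71184556,   0.        , 280.82492548],
       [  0.        , 535.71184556, 209.11422987],
       [  0.        ,   0.        ,   1.        ]]), 'rvec': array([ 2.62031756,  0.12800367, -0.03315239]), 'tvec': array([-0.53031796,  0.07531727,  0.99824511])}
top {'intrinsics': array([[449.46859919,   0.        , 280.91161045],
       [  0.        , 449.46859919, 217.70921249],
       [  0.        ,   0.        ,   1.        ]]), 'rvec': array([ 2.19262968, -2.1649799 ,  0.07752158]), 'tvec': array([0.10486491, 0.55453204, 0.84275322])}
```

View pics/top0.png

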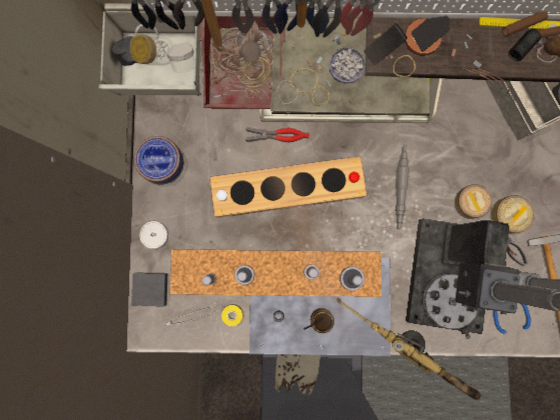

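View pics/scene0.png

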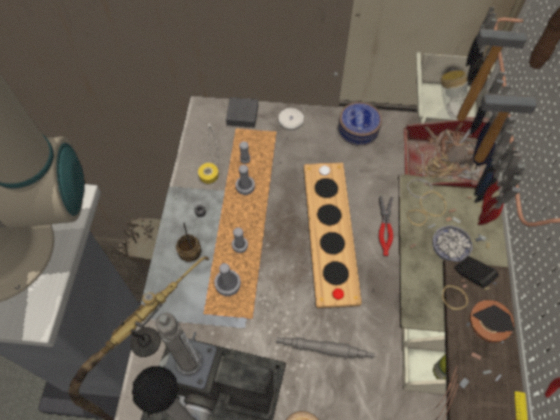

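```bash
cat > h.py <<'E'
import numpy as np, cv2
from rig import camera_info
def ray(n,uv,z,ci=None):
    c=ci or camera_info(n); R=cv2.Rodrigues(c["rvec"])[0]
    d=R.T@np.linalg.inv(c["intrinsics"])@[uv[0],uv[1],1]; o=-R.T@c["tvec"]
    return (o+d*(z-o[2])/d[2])[:2]
def proj(n,P):
    c=camera_info(n); return cv2.projectPoints(np.array(P,float).reshape(-1,3),c["rvec"],c["tvec"],c["intrinsics"],None)[0].reshape(-1,2)
E
python3 - <<'E'
from h import *
im=cv2.imread("pics/top0.png")
g=im[150:220,205:375].max(axis=2)
m=((g<60)*255).astype('uint8')
n,l,st,ce=cv2.connectedComponentsWithStats(m)
for i in range(1,n):
    if st[i,4]>200: print("pad",ce[i]+[205,150],st[i,4],ray("top",ce[i]+[205,150],.014))
for p in [(208,280),(244,274),(312,272),(352,279)]: print(p,ray("top",p,.02))
big=cv2.resize(im[255:300,190:375],None,fx=4.3,fy=4.3,interpolation=cv2.INTER_CUBIC)
s=cv2.imread("pics/scene0.png")[130:300,205:275]
s=cv2.resize(cv2.rotate(s,cv2.ROTATE_90_COUNTERCLOCKWISE),None,fx=4.3,fy=4.3,interpolation=cv2.INTER_CUBIC)
w=max(big.shape[1],s.shape[1])
cv2.imwrite("pics/crop.png",np.vstack([cv2.copyMakeBorder(a,0,5,0,w-a.shape[1],0) for a in (big,s)]))
E
```

```text
pad [333.33898305 179.88619855] 413 [0.62909871 0.01055227]
pad [306.09848485 182.85227273] 264 [0.62261722 0.06366512]
pad [242.05084746 192.4503632 ] 413 [0.6022281  0.18837639]
(208, 280) [0.43231211 0.24953248]
(244, 274) [0.44459397 0.18100608]
(312, 272) [0.45009893 0.05122296]
(352, 279) [ 0.43784726 -0.02506556]
```

View pics/crop.png

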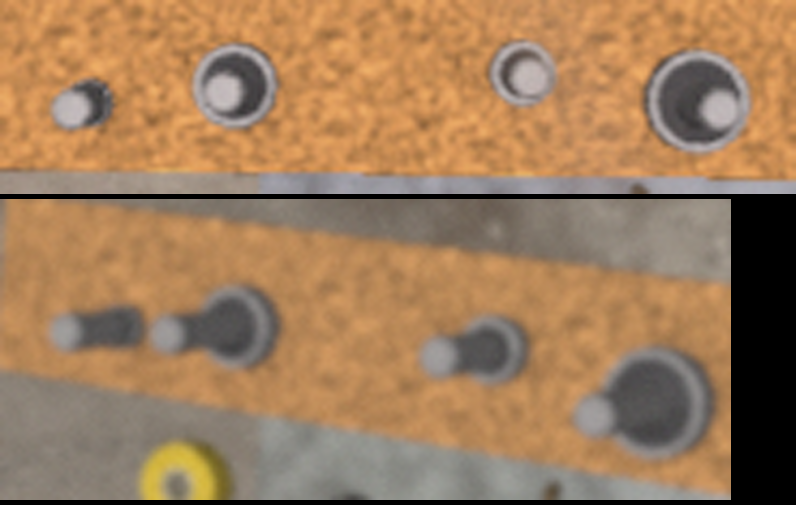

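```bash
python3 - <<'E'
from h import *
f=lambda u,v,z:ray("top",(190+u/4.3-.4,255+v/4.3-.4),z).round(4)
for n,a,b in [("xs",(95,97,.010),(72,109,.055)),("m",(235,85,.017),(224,93,.071)),("s",(523,73,.015),(530,77,.063)),("l",(697,101,.019),(720,109,.079))]: print(n,f(*a),f(*b))
d=np.array([.62909871,.01055227]);a=np.array([.6022281,.18837639])
print(np.linalg.norm(a-d)/3)
for i in range(4): print("dcba"[i],(d+(a-d)*i/3).round(4))
E
```

```text
xs [0.4372 0.2442] [0.4346 0.2468]
m [0.4438 0.1808] [0.443  0.1806]
s [0.4507 0.0524] [0.451  0.0524]
l [ 0.4395 -0.0246] [ 0.4396 -0.0251]
0.05994761355230313
d [0.6291 0.0106]
c [0.6201 0.0698]
b [0.6112 0.1291]
a [0.6022 0.1884]
```

```bash
python3 - <<'E'
from h import *
from rig import snapshot
for n in("scene","top"):
    P=[(0,0,0),(0,0,.3),(.145,-.505,.23),(.145,-.505,.4),(.1,-.3,.5)]+[(.4,-.3,z) for z in(0,.2,.4)]
    print(n,proj(n,P).round(0).tolist())
cv2.imwrite("pics/w0.png",snapshot("wrist")[:,:,::-1]); print(camera_info("wrist"))
c=camera_info("wrist");R=cv2.Rodrigues(c["rvec"])[0];print(-R.T@c["tvec"],R[2])
E
```

```text
scene [[-4.0, 250.0], [-104.0, 156.0], [-149.0, 614.0], [-309.0, 651.0], [-318.0, 333.0], [177.0, 447.0], [149.0, 429.0], [102.0, 398.0]]
top [[337.0, 513.0], [366.0, 657.0], [723.0, 506.0], [887.0, 601.0], [799.0, 757.0], [492.0, 300.0], [554.0, 314.0], [668.0, 340.0]]
{'intrinsics': array([[361.61522299,   0.        , 280.86417562],
       [  0.        , 361.61522299, 213.52460585],
       [  0.        ,   0.        ,   1.        ]]), 'rvec': array([-2.29837817,  1.73045876,  0.27782484]), 'tvec': array([-0.52356254, -0.03986176,  0.38007244])}
[ 0.2219487  -0.48160698  0.372767  ] [-0.29930052 -0.08438844 -0.9504198 ]
```

View pics/w0.png

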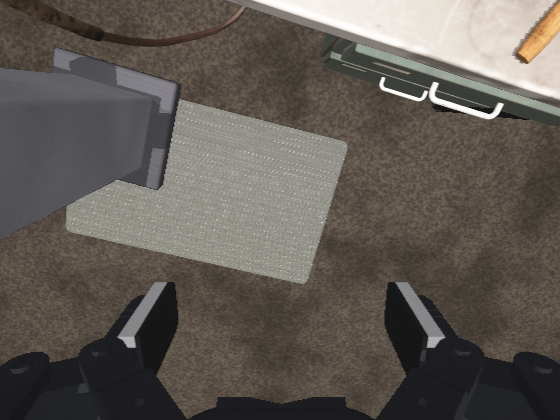

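Request:
{"op": "carry_out", "data": {
  "commands": "0 0 -0.3 0 0 -0.25; 0 0 -0.6 0 0 -0.5; 0 0 -0.9 0 0 -0.75; 0 0 -1 0 0 -1; 0 0 -1 0 0 -1; 0 0 -1 0 0 -1",
  "gripper": 0
}}

```text
t: 0.65
position: [0.1451, -0.5049, 0.3826]
ee_rot: [0.001, 0.925, 0.38, -0.0]
wrist_force: [0.3, -0.2, -0.7]
grip_width: 0.499
grip_force: 0.0
```

```bash
python3 - <<'E'
from h import *
from rig import snapshot
for p in [(165,320),(155,385)]:
  for z in (0,.1,.2,.3,.4):
    w=ray("scene",p,z); print(p,z,w.round(3),proj("top",[*w,z])[0].round())
cv2.imwrite("pics/w1.png",snapshot("wrist")[:,:,::-1])
s=cv2.imread("pics/scene0.png")[290:420,60:330];t=cv2.imread("pics/top0.png")[200:360,380:560]
cv2.imwrite("pics/press.png",np.vstack([cv2.resize(s,(540,260)),cv2.resize(t,(540,340))[:, :540]]))
E
```

```text
(165, 320) 0 [ 0.341 -0.102] [391. 330.]
(165, 320) 0.1 [ 0.366 -0.133] [422. 325.]
(165, 320) 0.2 [ 0.391 -0.163] [462. 319.]
(165, 320) 0.3 [ 0.416 -0.193] [517. 311.]
(165, 320) 0.4 [ 0.442 -0.223] [594. 299.]
(155, 385) 0 [ 0.347 -0.212] [447. 327.]
(155, 385) 0.1 [ 0.371 -0.23 ] [479. 323.]
(155, 385) 0.2 [ 0.396 -0.248] [520. 316.]
(155, 385) 0.3 [ 0.42  -0.266] [574. 308.]
(155, 385) 0.4 [ 0.445 -0.284] [651. 296.]
```

View pics/press.png

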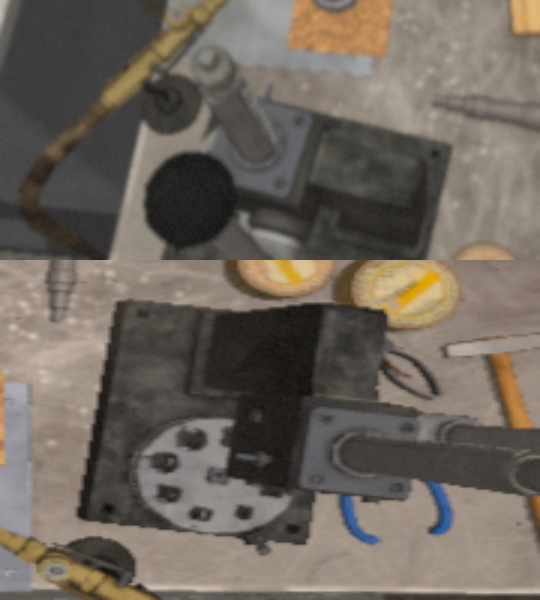

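View pics/w1.png

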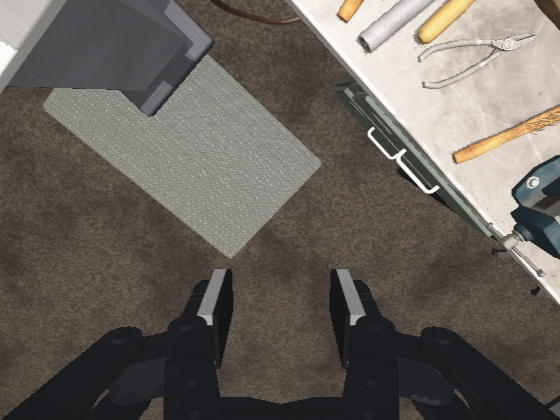

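Request:
{"op": "carry_out", "data": {
  "commands": "0.1 0 -0.3 0 0 -0.25; 0.3 0 -0.6 0 0 -0.5; 0.55 -0.1 -0.8 0 0 -0.75; 0.8 -0.17 -0.8 0 0 -1; 0.97 -0.17 -0.8 0 0 -1; 0.97 -0.17 -0.8 0 0 -1; 0.97 -0.17 -0.8 0 0 -1"
}}

```text
t: 1.28
position: [0.2316, -0.383, 0.5007]
ee_rot: [-0.0, 0.802, 0.598, 0.0]
wrist_force: [-0.1, -0.1, -0.1]
grip_width: 0.501
grip_force: 0.0
```

```bash
cat >> h.py <<'E'
from scipy.spatial.transform import Rotation as Ro
def to(P):
    from rig import readout
    s=readout.read_state();q=s["ee_rot"];R=Ro.from_quat(q,scalar_first=True)
    G=Ro.from_matrix(np.array([[0,1,0],[1,0,0],[0,0,-1]]))
    print("shift",(R.inv().apply(np.array(P)-s["position"])/.15).round(3),"turn",((R.inv()*G).as_rotvec()/.5).round(3),"pos",s["position"].round(4),"t",s["t"])
E
python3 -c "
from h import *
to((.31,-.25,.5))"
```

```text
shift [0.999 0.248 0.005] turn [-0.001 -0.001 -0.578] pos [ 0.2316 -0.383   0.5007] t 1.2833
```

Request:
{"op": "carry_out", "data": {
  "commands": "0.25 0.06 0 0 0 -0.25; 0.5 0.12 0 0 0 -0.5; 0.75 0.2 0 0 0 -0.578; 1 0.248 0 0 0 -0.578; 1 0.248 0 0 0 -0.578; 1 0.248 0 0 0 -0.578"
}}

```text
t: 1.78
position: [0.3098, -0.2508, 0.4997]
ee_rot: [-0.001, 0.707, 0.707, -0.0]
wrist_force: [-1.1, -1.2, 0.7]
grip_width: 0.501
grip_force: 0.0
```

Request:
{"op": "carry_out", "data": {
  "commands": "0.25 0.1 0 0 0 0; 0.5 0.2 0 0 0 0; 0.75 0.4 0 0 0 0; 1 0.55 0 0 0 0; 1 0.55 0 0 0 0; 1 0.55 0 0 0 0"
}}

```text
t: 2.28
position: [0.3932, -0.1012, 0.4993]
ee_rot: [-0.002, 0.707, 0.707, -0.001]
wrist_force: [-0.4, 0.2, 0.3]
grip_width: 0.5
grip_force: 0.0
```

Request:
{"op": "carry_out", "data": {
  "commands": "0.25 0.1 0.1 0 0 0; 0.5 0.2 0.3 0 0 0; 0.5 0.3 0.6 0 0 0; 0.5 0.3 0.9 0 0 0; 0.5 0.3 1 0 0 0; 0.5 0.3 1 0 0 0"
}}

```text
t: 2.78
position: [0.4354, -0.0283, 0.3427]
ee_rot: [-0.006, 0.709, 0.705, -0.005]
wrist_force: [0.1, -0.4, -1.9]
grip_width: 0.501
grip_force: 0.0
```

```bash
python3 -c "
from h import *
to((.4395,-.025,.20))"
```

```text
shift [0.021 0.042 0.951] turn [-0.03  -0.003 -0.011] pos [ 0.4354 -0.0283  0.3427] t 2.7833
```

Request:
{"op": "carry_out", "data": {
  "commands": "0.02 0.03 0.25 0 0 0; 0.02 0.03 0.5 0 0 0; 0.02 0.03 0.75 0 0 0; 0.02 0.03 0.95 0 0 0; 0.02 0.03 0.95 0 0 0; 0.02 0.03 0.95 0 0 0; 0.02 0.03 0.95 0 0 0; 0.02 0.03 0.95 0 0 0; 0.02 0.03 0.95 0 0 0"
}}

```text
t: 3.53
position: [0.4427, -0.0239, 0.2114]
ee_rot: [0.002, 0.708, 0.706, 0.001]
wrist_force: [0.4, -0.2, -0.0]
grip_width: 0.505
grip_force: 0.0
```

```bash
python3 - <<'E'
from h import *
from rig import snapshot
to((.4395,-.025,.033))
im=snapshot("wrist")[:,:,::-1].copy()
for p in [(.4372,.2442,.003),(.4395,-.0248,.019),(.4395,-.0248,.079),(.4508,.0524,.015),(.4508,.0524,.063)]:
    u=proj("wrist",p)[0]; print(p,u.round())
    if 0<u[0]<560 and 0<u[1]<420: cv2.drawMarker(im,tuple(int(x) for x in u),(0,0,255),0,12,1)
cv2.imwrite("pics/w2.png",im)
E
```

```text
shift [-0.007 -0.026  1.189] turn [ 0.008  0.001 -0.005] pos [ 0.4427 -0.0239  0.2114] t 3.5333
(0.4372, 0.2442, 0.003) [ 272. -165.]
(0.4395, -0.0248, 0.019) [277. 186.]
(0.4395, -0.0248, 0.079) [276. 204.]
(0.4508, 0.0524, 0.015) [289. 101.]
(0.4508, 0.0524, 0.063) [291. 102.]
```

View pics/w2.png

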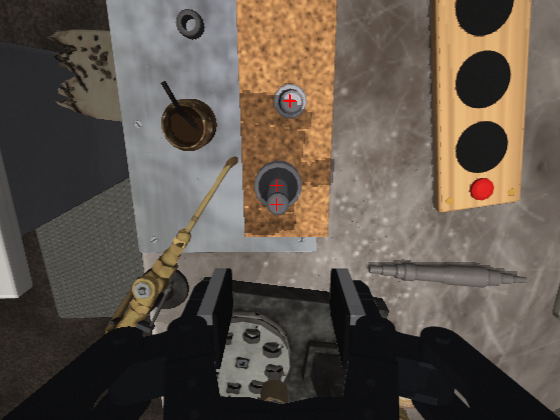

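Request:
{"op": "carry_out", "data": {
  "commands": "0 -0.026 0.25 0 0 0; 0 -0.026 0.5 0 0 0; 0 -0.026 0.7 0 0 0; 0 -0.026 0.8 0 0 0; 0 -0.026 0.8 0 0 0; 0 -0.026 0.8 0 0 0; 0 -0.026 0.8 0 0 0"
}}

```text
t: 4.17
position: [0.4391, -0.0235, 0.0909]
ee_rot: [0.001, 0.708, 0.706, 0.001]
wrist_force: [0.5, 0.3, 0.3]
grip_width: 0.498
grip_force: 0.0
```

```bash
python3 -c "
from h import *
to((.4395,-.025,.033))"
```

```text
shift [-0.009  0.002  0.386] turn [ 0.007  0.001 -0.004] pos [ 0.4391 -0.0235  0.0909] t 4.1667
```

Request:
{"op": "carry_out", "data": {
  "commands": "-0.008 0 0.12 0 0 0; -0.008 0 0.24 0 0 0; -0.008 0 0.34 0 0 0; -0.008 0 0.38 0 0 0; -0.008 0 0.38 0 0 0; -0.008 0 0.38 0 0 0"
}}

```text
t: 4.67
position: [0.4388, -0.0247, 0.0333]
ee_rot: [0.001, 0.708, 0.706, 0.001]
wrist_force: [-0.2, 0.7, 0.2]
grip_width: 0.499
grip_force: 0.0
```

Request:
{"op": "carry_out", "data": {
  "commands": "0 0 0 0 0 0; 0 0 0 0 0 0; 0 0 0 0 0 0; 0 0 0 0 0 0; 0 0 0 0 0 0; 0 0 0 0 0 0; 0 0 0 0 0 0; 0 0 0 0 0 0; 0 0 0 0 0 0; 0 0 0 0 0 0",
  "gripper": -1
}}

```text
t: 5.5
position: [0.4388, -0.0247, 0.0332]
ee_rot: [0.001, 0.708, 0.706, 0.001]
wrist_force: [-0.3, 0.1, 6.6]
grip_width: 0.196
grip_force: 58.3
```

Request:
{"op": "carry_out", "data": {
  "commands": "0 0 -0.1 0 0 0; 0 0 -0.2 0 0 0; 0 0 -0.35 0 0 0; 0 0 -0.5 0 0 0; 0 0 -0.65 0 0 0; 0 0 -0.75 0 0 0; 0 0 -0.8 0 0 0; 0 0 -0.8 0 0 0; 0 0 -0.8 0 0 0; 0 0 -0.8 0 0 0"
}}

```text
t: 6.33
position: [0.4369, -0.0245, 0.1501]
ee_rot: [-0.001, 0.708, 0.706, -0.001]
wrist_force: [0.1, 0.5, -5.0]
grip_width: 0.194
grip_force: 59.2
```

```bash
python3 - <<'E'
from h import *
from rig import snapshot
to((.6022,.1884,.15))
cv2.imwrite("pics/w3.png",snapshot("wrist")[:,:,::-1])
E
```

```text
shift [ 1.421  1.099 -0.002] turn [-0.006 -0.001 -0.004] pos [ 0.4369 -0.0245  0.1501] t 6.3333
```

View pics/w3.png

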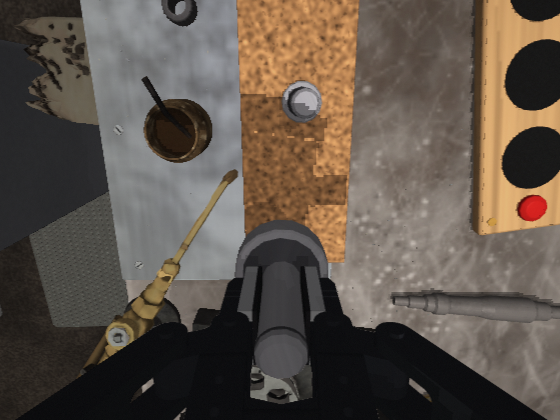

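Request:
{"op": "carry_out", "data": {
  "commands": "0.05 0.07 0 0 0 0; 0.17 0.22 0 0 0 0; 0.3 0.4 0 0 0 0; 0.45 0.6 0 0 0 0; 0.6 0.8 0 0 0 0; 0.75 0.95 0 0 0 0; 0.85 1 0 0 0 0; 0.9 1 0 0 0 0; 0.9 1 0 0 0 0"
}}

```text
t: 7.13
position: [0.5873, 0.1114, 0.1499]
ee_rot: [-0.001, 0.707, 0.707, -0.001]
wrist_force: [-0.1, -0.8, -3.9]
grip_width: 0.197
grip_force: 59.8
```

Request:
{"op": "carry_out", "data": {
  "commands": "0.1 0.02 0 0 0 0; 0.25 0.05 0 0 0 0; 0.4 0.08 0 0 0 0; 0.48 0.09 0 0 0 0; 0.52 0.09 0 0 0 0; 0.52 0.09 0 0 0 0; 0.52 0.09 0 0 0 0; 0.52 0.09 0 0 0 0"
}}

```text
t: 7.8
position: [0.6016, 0.1869, 0.1518]
ee_rot: [0.0, 0.708, 0.706, -0.0]
wrist_force: [0.1, -0.0, -3.6]
grip_width: 0.192
grip_force: 59.8
```

```bash
python3 - <<'E'
from h import *
from rig import snapshot
to((.6022,.1884,.0455))
E
```

```text
shift [0.01  0.004 0.709] turn [-0.     0.001 -0.006] pos [0.6016 0.1869 0.1518] t 7.8
```

Request:
{"op": "carry_out", "data": {
  "commands": "0.005 0.004 0.08 0 0 0; 0.01 0.004 0.2 0 0 0; 0.01 0.004 0.35 0 0 0; 0.01 0.004 0.5 0 0 0; 0.01 0.004 0.6 0 0 0; 0.01 0.004 0.65 0 0 0; 0.01 0.004 0.68 0 0 0; 0.01 0.004 0.69 0 0 0; 0.01 0.004 0.69 0 0 0; 0.01 0.004 0.69 0 0 0"
}}

```text
t: 8.63
position: [0.603, 0.1897, 0.0496]
ee_rot: [0.001, 0.708, 0.706, 0.001]
wrist_force: [0.7, 0.6, -3.8]
grip_width: 0.195
grip_force: 59.8
```

```bash
python3 - <<'E'
from h import *
from rig import snapshot
to((.6022,.1884,.0445))
im=snapshot("wrist")[:,:,::-1].copy()
for p in [(.6022,.1884,.014),(.6112,.1291,.014),(.6112,.1291,.014)]:
    u=proj("wrist",p)[0]; print(p,u.round())
    cv2.drawMarker(im,tuple(int(x) for x in u),(0,0,255),0,12,1)
cv2.imwrite("pics/w4.png",im)
E
```

```text
shift [-0.008 -0.006  0.034] turn [ 0.005 -0.001 -0.004] pos [0.603  0.1897 0.0496] t 8.6333
(0.6022, 0.1884, 0.014) [279. 256.]
(0.6112, 0.1291, 0.014) [295. 348.]
(0.6112, 0.1291, 0.014) [295. 348.]
```

View pics/w4.png

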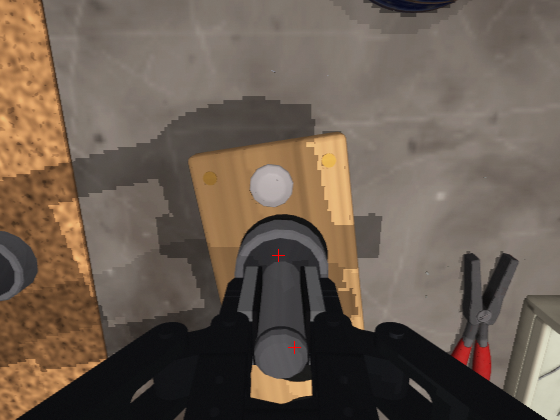

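Request:
{"op": "carry_out", "data": {
  "commands": "0 0 0.012 0 0 0; 0 0 0.022 0 0 0; 0 0 0.03 0 0 0; 0 0 0.035 0 0 0; 0 0 0.035 0 0 0; 0 0 0.035 0 0 0"
}}

```text
t: 9.18
position: [0.6027, 0.1897, 0.0447]
ee_rot: [0.0, 0.708, 0.706, 0.001]
wrist_force: [-3.0, -1.2, 5.5]
grip_width: 0.194
grip_force: 60.8
```

```bash
python3 -c "
from h import *
to((.6022,.1884,.0445))"
```

```text
shift [-0.009 -0.004  0.002] turn [ 0.003 -0.    -0.004] pos [0.6027 0.1897 0.0447] t 9.1833
```

Contact made. Release and rise, then head for m at (0.4435, 0.1807).

Request:
{"op": "carry_out", "data": {
  "commands": "0 0 0 0 0 0; 0 0 0 0 0 0; 0 0 0 0 0 0; 0 0 0 0 0 0; 0 0 0 0 0 0; 0 0 0 0 0 0",
  "gripper": 0
}}

```text
t: 9.68
position: [0.6023, 0.1895, 0.0429]
ee_rot: [0.0, 0.708, 0.706, -0.0]
wrist_force: [-0.1, -0.4, 0.2]
grip_width: 0.5
grip_force: 0.0
```

Request:
{"op": "carry_out", "data": {
  "commands": "0 0 -0.1 0 0 0; 0 0 -0.25 0 0 0; 0 0 -0.4 0 0 0; 0 0 -0.55 0 0 0; 0 -0.1 -0.7 0 0 0; 0 -0.25 -0.75 0 0 0; 0 -0.4 -0.75 0 0 0; 0 -0.6 -0.75 0 0 0; 0 -0.8 -0.75 0 0 0; 0 -1 -0.75 0 0 0; 0 -1 -0.75 0 0 0; 0 -1 -0.75 0 0 0; 0 -1 -0.75 0 0 0"
}}

```text
t: 10.77
position: [0.4529, 0.19, 0.1561]
ee_rot: [0.0, 0.708, 0.706, 0.001]
wrist_force: [-0.1, 0.4, -0.3]
grip_width: 0.496
grip_force: 0.0
```

```bash
python3 -c "
from h import *
to((.4434,.1807,.031))"
```

```text
shift [-0.062 -0.065  0.834] turn [ 0.003 -0.001 -0.004] pos [0.4529 0.19   0.1561] t 10.7667
```

Request:
{"op": "carry_out", "data": {
  "commands": "-0.06 -0.065 0.05 0 0 0; -0.06 -0.065 0.2 0 0 0; -0.06 -0.065 0.4 0 0 0; -0.06 -0.065 0.6 0 0 0; -0.06 -0.065 0.75 0 0 0; -0.06 -0.065 0.82 0 0 0; -0.06 -0.065 0.83 0 0 0; -0.06 -0.065 0.83 0 0 0; -0.06 -0.065 0.83 0 0 0"
}}

```text
t: 11.52
position: [0.4439, 0.1812, 0.0326]
ee_rot: [0.001, 0.708, 0.706, 0.001]
wrist_force: [0.4, 0.2, 0.4]
grip_width: 0.502
grip_force: 0.0
```

Request:
{"op": "carry_out", "data": {
  "commands": "0 0 0 0 0 0; 0 0 0 0 0 0; 0 0 0 0 0 0; 0 0 0 0 0 0; 0 0 0 0 0 0; 0 0 0 0 0 0; 0 0 0 0 0 0; 0 0 0 0 0 0; 0 0 0 0 0 0; 0 0 0 0 0 0",
  "gripper": -1
}}

```text
t: 12.35
position: [0.4435, 0.1811, 0.0324]
ee_rot: [0.001, 0.708, 0.706, 0.001]
wrist_force: [0.3, -0.1, 7.0]
grip_width: 0.195
grip_force: 58.4
```

Request:
{"op": "carry_out", "data": {
  "commands": "0 0 -0.1 0 0 0; 0 0 -0.2 0 0 0; 0 0 -0.35 0 0 0; 0 0 -0.5 0 0 0; 0 0 -0.65 0 0 0; 0 0 -0.75 0 0 0; 0 0 -0.85 0 0 0; 0 0 -0.85 0 0 0; 0 0 -0.85 0 0 0; 0 0 -0.85 0 0 0"
}}

```text
t: 13.18
position: [0.4419, 0.1807, 0.157]
ee_rot: [-0.0, 0.708, 0.706, -0.001]
wrist_force: [-0.4, 0.6, -2.7]
grip_width: 0.191
grip_force: 58.8
```

```bash
python3 -c "
from h import *
to((.6112,.1291,.16))"
```

```text
shift [-0.342  1.129 -0.022] turn [-0.004  0.002 -0.004] pos [0.4419 0.1807 0.157 ] t 13.1833
```

Request:
{"op": "carry_out", "data": {
  "commands": "-0.02 0.07 0 0 0 0; -0.07 0.22 0 0 0 0; -0.13 0.4 0 0 0 0; -0.2 0.6 0 0 0 0; -0.27 0.8 0 0 0 0; -0.32 0.95 0 0 0 0; -0.34 1 0 0 0 0; -0.34 1 0 0 0 0; -0.34 1 0 0 0 0"
}}

```text
t: 13.93
position: [0.5919, 0.1294, 0.1571]
ee_rot: [-0.001, 0.708, 0.706, -0.001]
wrist_force: [0.2, -0.4, -2.0]
grip_width: 0.195
grip_force: 59.2
```

```bash
python3 -c "
from h import *
to((.6112,.1291,.0434))"
```

```text
shift [-0.002  0.13   0.757] turn [-0.005  0.001 -0.005] pos [0.5919 0.1294 0.1571] t 13.9333
```

Request:
{"op": "carry_out", "data": {
  "commands": "0 0.06 0 0 0 0; 0 0.12 0.06 0 0 0; 0 0.12 0.2 0 0 0; 0 0.12 0.35 0 0 0; 0 0.12 0.5 0 0 0; 0 0.12 0.62 0 0 0; 0 0.12 0.69 0 0 0; 0 0.12 0.72 0 0 0; 0 0.12 0.73 0 0 0; 0 0.12 0.73 0 0 0; 0 0.12 0.73 0 0 0"
}}

```text
t: 14.85
position: [0.6111, 0.1298, 0.0506]
ee_rot: [0.001, 0.708, 0.706, 0.001]
wrist_force: [-0.3, -0.1, -2.2]
grip_width: 0.192
grip_force: 59.3
```

```bash
python3 -c "
from h import *
to((.6112,.1291,.0434))"
```

```text
shift [-0.005  0.     0.048] turn [ 0.005 -0.001 -0.004] pos [0.6111 0.1298 0.0506] t 14.85
```

Request:
{"op": "carry_out", "data": {
  "commands": "0 0 0.012 0 0 0; 0 0 0.025 0 0 0; 0 0 0.037 0 0 0; 0 0 0.045 0 0 0; 0 0 0.048 0 0 0; 0 0 0.048 0 0 0; 0 0 0.048 0 0 0"
}}

```text
t: 15.43
position: [0.6109, 0.1296, 0.0439]
ee_rot: [0.0, 0.708, 0.706, 0.001]
wrist_force: [-4.0, -0.6, 8.7]
grip_width: 0.197
grip_force: 60.5
```

Request:
{"op": "carry_out", "data": {
  "commands": "0 0 0 0 0 0; 0 0 0 0 0 0; 0 0 0 0 0 0; 0 0 0 0 0 0; 0 0 0 0 0 0; 0 0 0 0 0 0",
  "gripper": 0
}}

```text
t: 15.93
position: [0.6104, 0.1295, 0.0417]
ee_rot: [-0.0, 0.708, 0.706, -0.0]
wrist_force: [0.5, 0.1, -0.2]
grip_width: 0.498
grip_force: 0.0
```

Request:
{"op": "carry_out", "data": {
  "commands": "0 0 -0.1 0 0 0; 0 0 -0.25 0 0 0; 0 0 -0.4 0 0 0; 0 0 -0.55 0 0 0; -0.03 -0.1 -0.7 0 0 0; -0.1 -0.25 -0.75 0 0 0; -0.2 -0.4 -0.75 0 0 0; -0.3 -0.6 -0.75 0 0 0; -0.4 -0.8 -0.75 0 0 0; -0.51 -1 -0.75 0 0 0; -0.51 -1 -0.75 0 0 0; -0.51 -1 -0.75 0 0 0; -0.51 -1 -0.75 0 0 0"
}}

```text
t: 17.02
position: [0.461, 0.0535, 0.155]
ee_rot: [0.001, 0.708, 0.706, 0.001]
wrist_force: [-0.3, 0.6, -0.0]
grip_width: 0.497
grip_force: 0.0
```

```bash
python3 -c "
from h import *
to((.4508,.0524,.027))"
```

```text
shift [-0.007 -0.069  0.853] turn [ 0.004 -0.    -0.004] pos [0.461  0.0535 0.155 ] t 17.0167
```

Request:
{"op": "carry_out", "data": {
  "commands": "-0.007 -0.068 0.05 0 0 0; -0.007 -0.068 0.2 0 0 0; -0.007 -0.068 0.4 0 0 0; -0.007 -0.068 0.6 0 0 0; -0.007 -0.068 0.75 0 0 0; -0.007 -0.068 0.83 0 0 0; -0.007 -0.068 0.85 0 0 0; -0.007 -0.068 0.85 0 0 0; -0.007 -0.068 0.85 0 0 0"
}}

```text
t: 17.77
position: [0.4512, 0.0526, 0.0277]
ee_rot: [0.0, 0.708, 0.707, 0.0]
wrist_force: [-0.5, 0.6, -0.1]
grip_width: 0.501
grip_force: 0.0
```

Request:
{"op": "carry_out", "data": {
  "commands": "0 0 0 0 0 0; 0 0 0 0 0 0; 0 0 0 0 0 0; 0 0 0 0 0 0; 0 0 0 0 0 0; 0 0 0 0 0 0; 0 0 0 0 0 0; 0 0 0 0 0 0; 0 0 0 0 0 0; 0 0 0 0 0 0",
  "gripper": -1
}}

```text
t: 18.6
position: [0.451, 0.0524, 0.0281]
ee_rot: [0.001, 0.708, 0.706, 0.001]
wrist_force: [-0.6, 0.4, 5.4]
grip_width: 0.198
grip_force: 58.5
```

Request:
{"op": "carry_out", "data": {
  "commands": "0 0 -0.1 0 0 0; 0 0 -0.2 0 0 0; 0 0 -0.35 0 0 0; 0 0 -0.5 0 0 0; 0 0 -0.65 0 0 0; 0 0 -0.75 0 0 0; 0 0 -0.85 0 0 0; 0 0 -0.85 0 0 0; 0 0 -0.85 0 0 0; 0 0 -0.85 0 0 0"
}}

```text
t: 19.43
position: [0.4494, 0.0523, 0.153]
ee_rot: [-0.001, 0.708, 0.706, -0.001]
wrist_force: [0.3, -0.3, -1.8]
grip_width: 0.191
grip_force: 58.8
```

```bash
python3 -c "
from h import *
to((.6201,.0698,.16))"
```

```text
shift [ 0.119  1.137 -0.049] turn [-0.004  0.    -0.004] pos [0.4494 0.0523 0.153 ] t 19.4333
```

Request:
{"op": "carry_out", "data": {
  "commands": "0.01 0.07 0 0 0 0; 0.02 0.22 0 0 0 0; 0.04 0.4 0 0 0 0; 0.07 0.6 0 0 0 0; 0.1 0.8 0 0 0 0; 0.12 0.95 0 0 0 0; 0.12 1 0 0 0 0; 0.12 1 0 0 0 0; 0.12 1 0 0 0 0"
}}

```text
t: 20.18
position: [0.5994, 0.07, 0.1523]
ee_rot: [-0.001, 0.708, 0.706, -0.001]
wrist_force: [-0.6, -0.1, -1.8]
grip_width: 0.189
grip_force: 59.1
```

Request:
{"op": "carry_out", "data": {
  "commands": "0 0.06 0 0 0 0; 0 0.12 0.06 0 0 0; 0 0.12 0.2 0 0 0; 0 0.12 0.35 0 0 0; 0 0.12 0.5 0 0 0; 0 0.12 0.62 0 0 0; 0 0.12 0.69 0 0 0; 0 0.12 0.72 0 0 0; 0 0.12 0.73 0 0 0; 0 0.12 0.73 0 0 0; 0 0.12 0.73 0 0 0"
}}

```text
t: 21.1
position: [0.6188, 0.07, 0.0464]
ee_rot: [0.001, 0.708, 0.706, 0.001]
wrist_force: [-0.3, 0.1, -1.8]
grip_width: 0.194
grip_force: 59.2
```

```bash
python3 -c "
from h import *
to((.6201,.0698,.0391))"
```

```text
shift [-0.001  0.009  0.048] turn [ 0.005 -0.    -0.004] pos [0.6188 0.07   0.0464] t 21.1
```

Next: xs at about (0.436, 0.2455).

Request:
{"op": "carry_out", "data": {
  "commands": "0 0.008 0.012 0 0 0; 0 0.008 0.025 0 0 0; 0 0.008 0.037 0 0 0; 0 0.008 0.045 0 0 0; 0 0.008 0.048 0 0 0; 0 0.008 0.048 0 0 0; 0 0.008 0.048 0 0 0"
}}

```text
t: 21.68
position: [0.6198, 0.07, 0.0396]
ee_rot: [0.001, 0.708, 0.706, 0.0]
wrist_force: [-5.1, -0.6, 8.6]
grip_width: 0.192
grip_force: 60.3
```

Request:
{"op": "carry_out", "data": {
  "commands": "0 0 0 0 0 0; 0 0 0 0 0 0; 0 0 0 0 0 0; 0 0 0 0 0 0; 0 0 0 0 0 0; 0 0 0 0 0 0",
  "gripper": 0
}}

```text
t: 22.18
position: [0.6193, 0.07, 0.0375]
ee_rot: [-0.0, 0.708, 0.706, -0.0]
wrist_force: [-1.1, 0.9, 0.2]
grip_width: 0.499
grip_force: 0.0
```

Request:
{"op": "carry_out", "data": {
  "commands": "0 0 -0.1 0 0 0; 0 0 -0.25 0 0 0; 0 0 -0.4 0 0 0; 0 0 -0.55 0 0 0; 0 -0.1 -0.7 0 0 0; 0.1 -0.25 -0.75 0 0 0; 0.25 -0.4 -0.75 0 0 0; 0.4 -0.6 -0.75 0 0 0; 0.6 -0.8 -0.75 0 0 0; 0.8 -1 -0.75 0 0 0; 1 -1 -0.75 0 0 0; 1 -1 -0.75 0 0 0; 1 -1 -0.75 0 0 0"
}}

```text
t: 23.27
position: [0.4691, 0.2214, 0.1503]
ee_rot: [0.0, 0.707, 0.707, 0.0]
wrist_force: [0.4, -0.4, -0.7]
grip_width: 0.502
grip_force: 0.0
```

```bash
python3 - <<'E'
from h import *
from rig import snapshot
to((.436,.2455,.15))
im=snapshot("wrist")[:,:,::-1].copy()
for p in [(.436,.2455,.003),(.436,.2455,.055)]:
    u=proj("wrist",p)[0]; print(p,u.round())
    cv2.drawMarker(im,tuple(int(x) for x in u),(0,0,255),0,12,1)
cv2.imwrite("pics/w5.png",im)
E
```

```text
shift [ 0.161 -0.221  0.002] turn [0.001 0.    0.002] pos [0.4691 0.2214 0.1503] t 23.2667
(0.436, 0.2455, 0.003) [239. 168.]
(0.436, 0.2455, 0.055) [230. 183.]
```

View pics/w5.png

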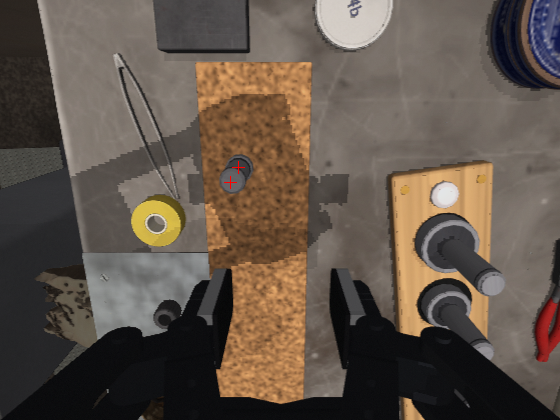

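Request:
{"op": "carry_out", "data": {
  "commands": "0.08 -0.11 0 0 0 0; 0.165 -0.213 0 0 0 0; 0.168 -0.213 0.05 0 0 0; 0.168 -0.213 0.2 0 0 0; 0.168 -0.213 0.4 0 0 0; 0.168 -0.213 0.6 0 0 0; 0.168 -0.213 0.73 0 0 0; 0.168 -0.213 0.81 0 0 0; 0.168 -0.213 0.825 0 0 0; 0.168 -0.213 0.825 0 0 0; 0.168 -0.213 0.825 0 0 0"
}}

```text
t: 24.23
position: [0.4389, 0.2456, 0.0277]
ee_rot: [0.0, 0.708, 0.706, 0.001]
wrist_force: [0.4, 0.3, -0.4]
grip_width: 0.5
grip_force: 0.0
```

Request:
{"op": "carry_out", "data": {
  "commands": "0 0 0 0 0 0; 0 0 0 0 0 0; 0 0 0 0 0 0; 0 0 0 0 0 0; 0 0 0 0 0 0; 0 0 0 0 0 0; 0 0 0 0 0 0; 0 0 0 0 0 0; 0 0 0 0 0 0; 0 0 0 0 0 0",
  "gripper": -1
}}

```text
t: 25.07
position: [0.4387, 0.2459, 0.0279]
ee_rot: [0.001, 0.708, 0.706, 0.001]
wrist_force: [-1.0, -1.4, 7.3]
grip_width: 0.19
grip_force: 58.8
```

Request:
{"op": "carry_out", "data": {
  "commands": "0 0 -0.1 0 0 0; 0 0 -0.2 0 0 0; 0 0 -0.35 0 0 0; 0 0 -0.5 0 0 0; 0 0 -0.65 0 0 0; 0 0 -0.75 0 0 0; 0 0 -0.9 0 0 0; 0 0 -0.9 0 0 0; 0 0 -0.9 0 0 0; 0 0 -0.9 0 0 0"
}}

```text
t: 25.9
position: [0.4372, 0.2454, 0.1601]
ee_rot: [-0.0, 0.708, 0.706, -0.001]
wrist_force: [-0.6, 0.3, -0.9]
grip_width: 0.191
grip_force: 58.6
```

```bash
python3 -c "
from h import *
to((.6291,.0106,.16))"
```

```text
shift [-1.563  1.282  0.   ] turn [-0.003  0.001 -0.004] pos [0.4372 0.2454 0.1601] t 25.9
```

Request:
{"op": "carry_out", "data": {
  "commands": "-0.07 0.03 0 0 0 0; -0.22 0.1 0 0 0 0; -0.4 0.2 0 0 0 0; -0.6 0.35 0 0 0 0; -0.8 0.5 0 0 0 0; -0.95 0.7 0 0 0 0; -1 0.8 0 0 0 0; -1 0.8 0 0 0 0; -1 0.8 0 0 0 0"
}}

```text
t: 26.65
position: [0.5571, 0.094, 0.1596]
ee_rot: [-0.001, 0.708, 0.706, -0.001]
wrist_force: [-0.2, 0.1, -1.0]
grip_width: 0.188
grip_force: 58.8
```

Request:
{"op": "carry_out", "data": {
  "commands": "-0.1 0.1 0 0 0 0; -0.25 0.25 0 0 0 0; -0.4 0.4 0 0 0 0; -0.5 0.46 0 0 0 0; -0.56 0.475 0 0 0 0; -0.56 0.475 0 0 0 0; -0.56 0.475 0 0 0 0; -0.56 0.475 0 0 0 0"
}}

```text
t: 27.32
position: [0.6277, 0.0125, 0.1614]
ee_rot: [-0.0, 0.707, 0.707, -0.0]
wrist_force: [-0.1, 0.0, -1.6]
grip_width: 0.185
grip_force: 58.9
```

```bash
python3 -c "
from h import *
to((.6291,.0106,.0389))"
```

```text
shift [-0.013  0.01   0.817] turn [-0.001 -0.001 -0.001] pos [0.6277 0.0125 0.1614] t 27.3167
```

Request:
{"op": "carry_out", "data": {
  "commands": "-0.013 0.01 0.08 0 0 0; -0.013 0.01 0.2 0 0 0; -0.013 0.01 0.35 0 0 0; -0.013 0.01 0.5 0 0 0; -0.013 0.01 0.62 0 0 0; -0.013 0.01 0.7 0 0 0; -0.013 0.01 0.76 0 0 0; -0.013 0.01 0.78 0 0 0; -0.013 0.01 0.78 0 0 0; -0.013 0.01 0.78 0 0 0"
}}

```text
t: 28.15
position: [0.6306, 0.0093, 0.0455]
ee_rot: [0.001, 0.708, 0.706, 0.001]
wrist_force: [0.1, -0.7, -0.8]
grip_width: 0.187
grip_force: 58.9
```

```bash
python3 -c "
from h import *
to((.6291,.0106,.0389))"
```

```text
shift [ 0.009 -0.01   0.044] turn [ 0.003  0.    -0.004] pos [0.6306 0.0093 0.0455] t 28.15
```

Request:
{"op": "carry_out", "data": {
  "commands": "0.008 -0.008 0.012 0 0 0; 0.008 -0.008 0.025 0 0 0; 0.008 -0.008 0.037 0 0 0; 0.008 -0.008 0.042 0 0 0; 0.008 -0.008 0.044 0 0 0; 0.008 -0.008 0.044 0 0 0; 0.008 -0.008 0.044 0 0 0"
}}

```text
t: 28.73
position: [0.6292, 0.0104, 0.0394]
ee_rot: [0.001, 0.708, 0.706, 0.0]
wrist_force: [-2.9, 0.7, 6.1]
grip_width: 0.188
grip_force: 59.8
```

Request:
{"op": "carry_out", "data": {
  "commands": "0 0 0 0 0 0; 0 0 0 0 0 0; 0 0 0 0 0 0; 0 0 0 0 0 0; 0 0 0 0 0 0; 0 0 0 0 0 0",
  "gripper": 0
}}

```text
t: 29.23
position: [0.6287, 0.0104, 0.0376]
ee_rot: [-0.0, 0.708, 0.706, -0.0]
wrist_force: [0.8, 0.2, 0.5]
grip_width: 0.499
grip_force: 0.0
```

Request:
{"op": "carry_out", "data": {
  "commands": "0 0 -0.1 0 0 0; 0 0 -0.25 0 0 0; 0 0 -0.4 0 0 0; 0 0 -0.55 0 0 0; 0 -0.1 -0.7 0 0 0; 0 -0.25 -0.75 0 0 0; 0 -0.4 -0.8 0 0 0; 0 -0.6 -0.9 0 0 0; 0 -0.8 -1 0 0 0; 0 -1 -1 0 0 0; 0 -1 -1 0 0 0; 0 -1 -1 0 0 0; 0 -1 -1 0 0 0"
}}

```text
t: 30.32
position: [0.4792, 0.0107, 0.1881]
ee_rot: [0.0, 0.708, 0.706, 0.0]
wrist_force: [0.2, -0.0, 0.1]
grip_width: 0.496
grip_force: 0.0
```

```bash
python3 - <<'E'
from h import *
from rig import snapshot
im=snapshot("top")[:,:,::-1].copy()
for p in [(.6291,.0106,.014),(.6201,.0698,.014),(.6112,.1291,.014),(.6022,.1884,.014)]: print(proj("top",p)[0]-[205,150])
c=cv2.resize(im[150:225,205:375],None,fx=4.6,fy=4.6,interpolation=cv2.INTER_CUBIC)
cv2.imwrite("pics/end.png",c)
E
```

```text
[128.31452082  29.88525575]
[97.94320688 34.09291727]
[67.50117907 38.25192826]
[37.03846942 42.46451685]
```

View pics/end.png

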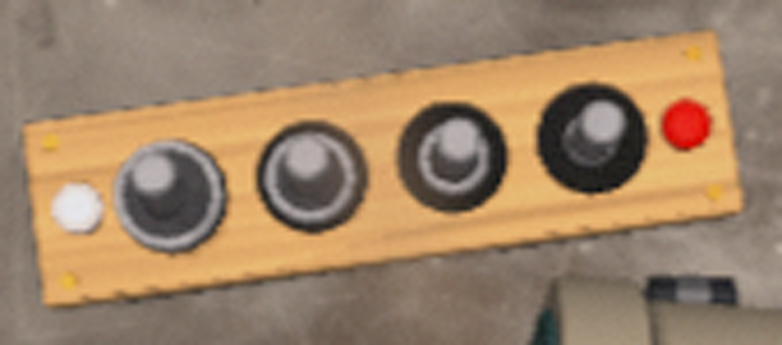

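All four stand upright and centred on their pads: xs by the red button at (592,138), then s (453,157), m (312,176) and l (170,195). I'm handing the job in.

```bash
python3 -c "
from rig import manip
print(manip.job_done())"
```

```text
the job is handed in; nothing more can be done
None
```

All four pushers stand upright and centred on their pads, smallest next to the red button through to the largest at the far end; the job was handed in at about 30 s (the verdict was not shown).

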